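Fit the crank to the bar roller's splined drive stub

TASK

Draw the crank out of its blue bay by the wooden grip, stand it on the open bench clear of the bay and let go. Take it again by the steel boss of its hub, turn it until its slots line up with the four teeth of the bar roller's upright drive stub and slide it on; then press it down hard against the spring, turn it an eighth of a turn either way and let it rise so that it locks, and leave it there. Keep the crank upright, and leave the other things on the bench where they are.

Things in the scene. Friction and masses are not known exactly. Their poses are not given: they have to be found in the camera images.
- crank_boss (a point): Centre of the crank's steel boss, a round upright cylinder 40 mm across, 38 mm tall, on top of the hub; 73 mm above the hub's bottom (the boss spans 54 to 92 mm). The dark hub below is 70 mm across and 54 mm tall. z up along the hub's axis, x from the hub along the red arm to the grip. The crank weighs about 0.45 kg, mostly in the hub, and stands by itself on the hub's flat bottom.
- crank_grip (a point): Centre of the crank's upright wooden grip, a cylinder 28 mm across that spans 52 to 124 mm above the hub's bottom, 145 mm from the hub's axis along x (this point: 88 mm above the bottom). It stands on the end of the red arm (24 mm wide, 40 to 52 mm above the bottom). Axes as crank_boss.
- crank_base (a point): Centre of the hub's flat bottom, where the bore opens downward (61 mm wide, 46 mm deep, closed on top). Four inner teeth, 8 mm wide, 12 mm tall, at the bottom of the bore reach in to 18.5 mm from the axis. They lie midway between four slots, and the slots lie along the crank's x and y axes (one straight under the red arm). Axes as crank_boss.
- stub: Steel drive stub, upright on the bar roller's green gear case, fixed, does not turn. Origin on its axis at the case's top face, 60 mm above the bench; z up. Pilot nose 32 mm across, tapered tip, 52 mm tall. x and y lie along its four teeth (yellow marks on top), which reach 28 mm from the axis and span 27 to 39 mm above the origin.
- stub_lock (a point): Point on the stub's axis, 15 mm above its origin: where crank_base lies once locked. Axes as stub. The slots pass the teeth when the crank's x lies along plus or minus x or y of the stub (within about 8 degrees). Turned 45 degrees from that, either way, the crank's teeth lie under the stub's teeth in pockets between 4 mm lips, held up by the spring. All four places serve alike.
- plate (a joint): Travel (m) of the black spring plate, 68 mm across, round the stub's foot, pushed down by the hub: 0 at rest (hub bottom 25 mm above the stub's origin), 0.010 with the crank locked (15 mm), above 0.014 (under 11 mm) the crank can turn under the lips, 0.018 at its stop (7 mm). The spring takes 9 N to start, 16 N at the stop; the crank's weight alone does not move it.
- bay: Blue steel bay on the bench, fixed: a roofed box 110 mm deep (x), 150 mm wide (y), 110 mm high; 130 mm wide and 104 mm high inside, no floor, open only to its minus x side. Origin on the bench under its centre, z up. The crank's hub stands inside under the roof, arm and grip sticking out through the opening, roughly along minus x. A brush lies on the roof.
- hammer: Hammer lying behind the working area. Bystander; origin under its centre.
- spanner: Spanner lying near the robot's left. Bystander; origin under its centre.
- brush: Brush, 140 mm, lying on the bay's roof. Bystander; origin under its centre.
- oil: Yellow oil bottle, 60 mm wide, 160 mm tall, red cap. Bystander; origin under its centre.
- tin: Bare metal tin, 72 mm wide, 80 mm tall. Bystander; origin under its centre.
- offcut: Dark steel bar offcut 120 x 25 x 25 mm lying between bay and bar roller. Bystander; origin under its centre.
- chisel: Screwdriver lying on the robot's right. Bystander; origin under its centre.

How it is judged:
By the outcome, as a careful person would: the job done as asked, in the order asked, and still so for the second after the job is handed in, with the robot touching nothing.
It also fails if it takes over 58 s, if anything falls off the work surface, if the arm or the gripper's body presses on something with over 40 N, if the wrist force passes 120 N, or if a joint passes its speed limit or range.

ROBOT

A 6-joint arm with a two-finger parallel gripper is mounted at the origin on the work surface. World frame = base frame: x ahead of the robot, y to its left, z up, the work surface at z = 0. Lengths are in m, angles in rad, forces in N, time in s.
With the tool pointing down it reaches from about 0.35 to 0.975 m from the base axis. Payload 4.9 kg.
Tool frame: the origin (TCP) lies between the finger pads; the fingertips stand 14 mm ahead of it and the grasp point (between the pads) lies 5 mm behind it (manip.tcp_to_tips is the distance from the TCP to the fingertips, in m); z points along the fingers, y is the line along which they close (so a half turn about z gives the same grasp; the last joint's range is limited). The gripper opens to 85 mm and grips with 20 to 120 N. Pads are 22 mm wide; open, the fingers measure 114 mm over their backs; the gripper's body (76 mm by 85 mm) begins 54 mm behind the grasp point. The pads swing forward as they close: fully open they stand 13 mm farther back than shut.
Start: joints at [1.013, 0.053, 1.613, -0, 1.476, -0.119], TCP at [0.266, 0.566, 0.245] pointing down, gripper open.
Joint ranges: [-3.01, 3.01], [-1.01, 2.22], [0.06, 2.58], [-1.02, 4.17], [0.09, 2.62], [-3.14, 3.14]. Speed limits (rad/s): [2.57, 2.57, 3.14, 3.14, 3.14, 3.14].

INTERFACE

Orientations are given as a unit quaternion [w, x, y, z].
In Python, from plant import manip gives the robot as it stands.
- The arm moves only by the tool servo_tool, never from a script. Its argument "moves" is a list that holds one entry, the list of rows, each a list of 7 numbers: the shift along the tool's x, y, z in mm, then the turn, a rotation vector about the tool's x, y, z in degrees, then the finger opening in mm, from 0 to 85.4. In form: [[[x, y, z, ax, ay, az, fingers], ...]]. A call has 1 to 12 rows; each row shifts and turns the commanded pose from where the row before left it, along the tool's axes as they then stand; what a row does not reach is not made up. A row lasts 1/8 s, in which the tool goes at most 62.5 mm and 10.7 degrees, less where a joint would pass 70% of its speed; a pose out of reach is approached as far as the arm can. A call with a gripper value outside its range is refused whole. The fingers move at their own pace and stop on an object; the grip force is fixed at half the most. Time passes only in rows, so rows that do not move let the fingers close. It gives the time, the measured TCP pose, the force, the opening and the grip force at its end, in the units of the state.
- manip.state(): the state, without advancing time (a new reading comes with each control period).
- manip.grab_frame(name): name is "side" or "top" or "wrist"; returns a dict with "image" (384x512x3 uint8, blue, green, red), "mtx" (3x3 intrinsics, pixels), "eye" and "rotation" of the camera in the world. Camera axes: x right, y down, z forward; pixel columns grow to the right and rows downward; lengths in m; the calibration is good to about 2 mm. The wrist camera is an equidistant fisheye: a pixel r from the principal point sees the ray r / f radians off the axis. A picture is of the moment at which its call begins. There is no depth.
- manip.job_done(): hands the job in; it is judged then, once.
The state is a dict: "time": time; "joint_pos": joint angles; "joint_vel": joint speeds; "joint_efforts": joint torques, N m; "tool_pos": TCP position; "tool_rot": TCP orientation; "contact_force": force on the tool from outside, world axes, zero at the start; "ft_torque": the same for the moment, N m; "gripper_width": opening from 0.0 (shut) to 1.0 (fully open); "grasp_force": force on a finger pad.
Only numpy, scipy, OpenCV 4.12 (cv2) and the standard library are available. Lean on these libraries where they do the work, as an engineer would, in place of code of your own. Each camera call takes 0.05 s, during which the arm holds its last target. There are 200 camera calls.

## Working session

There is one attempt and no reset: what is moved stays moved. The work goes in short steps, Python scripts to look and compute and a tool call to move; the robot and the scene stay as the last step left them, time stands still between calls to the robot, and variables do not carry over. Pictures are saved under pics/ and viewed, at most 10 in all, crops included, and the job is handed in when it is done.

Besides the shell and the picture viewer there is one more tool, called after ">>>" by a JSON object that holds its "op" and its "data", one argument or row to a line. servo_tool: Moves the arm, as the interface text tells. Its arguments: {"type":"object","properties":{"moves":{"type":"array"}},"required":["moves"]}

```bash
mkdir -p pics
cat > h.py <<'E'
import numpy as np, cv2
from scipy.spatial.transform import Rotation as R
from plant import manip
def ray(f,u,v):
    K=np.array(f["mtx"]);d=np.array([(u-K[0,2])/K[0,0],(v-K[1,2])/K[1,1]])
    r=np.hypot(*d)
    if f.get("fish"):
        c=np.r_[d/max(r,1e-9)*np.sin(r),np.cos(r)]
    else: c=np.r_[d,1]
    return np.array(f["rotation"])@c
def onz(f,u,v,z):
    d=ray(f,u,v);e=np.array(f["eye"]);return e+d*(z-e[2])/d[2]
def proj(f,p):
    c=np.array(f["rotation"]).T@(np.array(p)-f["eye"]);K=np.array(f["mtx"])
    if f.get("fish"):
        t=np.arctan2(np.hypot(c[0],c[1]),c[2]);c=np.r_[c[:2]/np.hypot(c[0],c[1])*t,1]
    return (K@(c/c[2]))[:2]
def grab(n,save=None):
    f=manip.grab_frame(n);f["fish"]=n=="wrist"
    if save: cv2.imwrite("pics/"+save,f["image"])
    return f
E
python3 - <<'E'
from h import *
a=grab("top","top0.png");b=grab("side","side0.png")
for f in(a,b):print(f["mtx"],f["eye"],f["rotation"])
s=manip.state();print(s["time"],s["tool_pos"],s["tool_rot"],manip.tcp_to_tips)
E
```

```text
[[358.47298373   0.         260.6751062 ]
 [  0.         358.47298373 196.76084891]
 [  0.           0.           1.        ]] [ 0.44890842 -0.02965902  1.02485604] [ 0.05024603 -0.70574163  0.7058853  -0.03361601]
[[357.21795403   0.         256.59116955]
 [  0.         357.21795403 188.76338074]
 [  0.           0.           1.        ]] [ 0.17998482 -0.64317553  0.75612336] [-0.39800366  0.87972052 -0.24041545  0.09942485]
0.1 [0.26526174 0.56532778 0.2441927 ] [-3.19773577e-04  2.17664695e-01  9.76023172e-01 -8.63289783e-04] 0.014
```

View pics/top0.png

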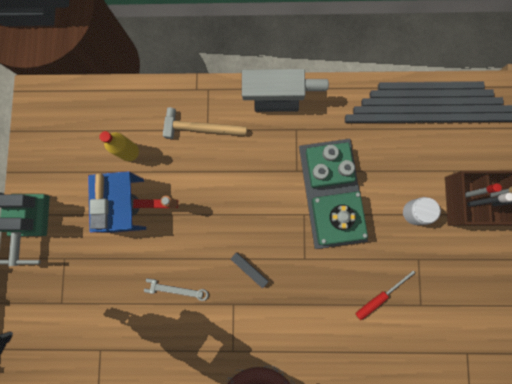

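View pics/side0.png

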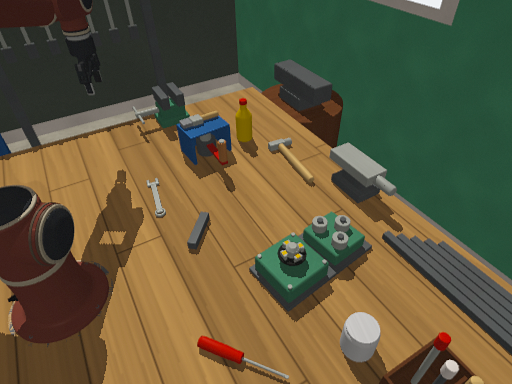

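The top view shows the bay at (112,200) with its opening to the right, the red arm at (150,203), the grip top at (166,201) and the stub at (343,217). The side view shows the grip at (222,150) and the stub at (292,250). Next I'll measure these and zoom in.

```bash
sed -i 's/f=manip.grab_frame(n);/f=manip.grab_frame(n);f["rotation"]=R.from_quat(f["rotation"],scalar_first=True).as_matrix() if np.size(f["rotation"])==4 else f["rotation"];/' h.py
python3 - <<'E'
from h import *
a=grab("top");b=grab("side")
def blobs(f,m,box,n):
    x0,y0,x1,y1=box;k=np.zeros(m.shape,np.uint8);k[y0:y1,x0:x1]=m[y0:y1,x0:x1]
    N,_,s,c=cv2.connectedComponentsWithStats(k)
    print(n,[(s[i,4],s[i,:4].tolist(),c[i].round(1).tolist()) for i in range(1,N) if s[i,4]>3]);return k
def hsv(f):return cv2.split(cv2.cvtColor(f["image"],cv2.COLOR_BGR2HSV))
for f,n,rb,yb in((a,"top",(128,185,180,220),(325,200,362,235)),(b,"side",(190,120,240,170),(272,232,312,268))):
    h,s,v=hsv(f)
    red=((h<6)|(h>174))&(s>170)&(v>80)
    k=blobs(f,red.astype(np.uint8),rb,n+" red")
    if n=="top":
        p=np.argwhere(k)[:,::-1]; w=np.array([onz(f,*q,0.052)for q in p]);c=w.mean(0);u,S,V=np.linalg.svd(w-c);print("arm",c,V[0],w.min(0),w.max(0))
    k=blobs(f,((h>20)&(h<34)&(s>120)&(v>110)).astype(np.uint8),yb,n+" yel")
g=onz(a,166,201,.124);print("grip",g,proj(b,g))
for z in(.099,.112):
    q=onz(a,343,217,z);print("stub",q,proj(b,q))
print("bay blue corners", [onz(a,u,v,.11).round(3).tolist() for u,v in((89,175),(131,174),(133,229),(91,232))])
c1=cv2.resize(a["image"][165:240,85:185],None,fx=4,fy=4,interpolation=2);c2=cv2.resize(a["image"][180:255,300:400],None,fx=4,fy=4,interpolation=2)
c3=cv2.resize(b["image"][105:180,165:265],None,fx=4,fy=4,interpolation=2);c4=cv2.resize(b["image"][215:290,245:345],None,fx=4,fy=4,interpolation=2)
cv2.imwrite("pics/z.png",np.vstack([np.hstack([c1,c2]),np.hstack([c3,c4])]))
E
```

```text
top red [(np.int32(186), [134, 199, 33, 9], [149.4, 203.5])]
arm [0.54671534 0.29926364 0.052     ] [-3.99393506e-02 -9.99202106e-01 -8.40886318e-16] [0.53707382 0.25294163 0.052     ] [0.55919563 0.34167621 0.052     ]
top yel [(np.int32(12), [342, 206, 3, 4], [343.0, 207.5]), (np.int32(14), [333, 215, 4, 4], [334.6, 216.3]), (np.int32(15), [351, 215, 4, 4], [352.4, 216.6]), (np.int32(17), [342, 223, 4, 5], [343.5, 225.4])]
side red [(np.int32(115), [207, 143, 21, 22], [214.9, 151.9])]
side yel [(np.int32(15), [284, 240, 5, 4], [286.1, 241.6]), (np.int32(14), [298, 243, 5, 4], [300.2, 244.6]), (np.int32(18), [282, 250, 5, 5], [284.1, 252.1]), (np.int32(14), [295, 254, 6, 4], [297.5, 255.5])]
grip [0.5458683  0.23252714 0.124     ] [220.70914681 141.13139441]
stub [ 0.50658803 -0.21951467  0.099     ] [291.13529826 248.35950429]
stub [ 0.50577814 -0.21684889  0.112     ] [290.46052314 244.1320141 ]
bay blue corners [[0.616, 0.442, 0.11], [0.618, 0.331, 0.11], [0.475, 0.319, 0.11], [0.468, 0.428, 0.11]]
```

View pics/z.png

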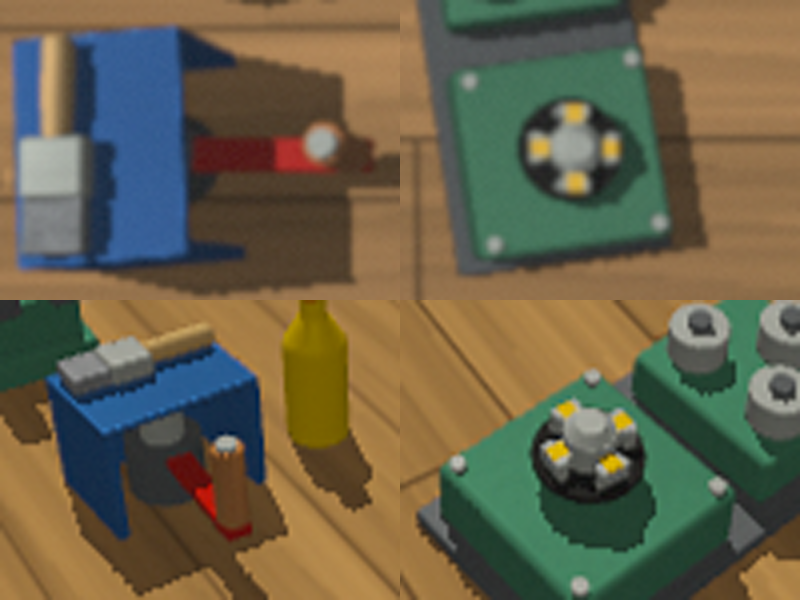

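The zoom confirms the grip top at (165.3,200.8). The arm is straight along the image row. The stub's four yellow marks are at (343,207.5), (334.6,216.3), (352.4,216.6) and (343.5,225.4). The crank can stay in about this orientation throughout.

```bash
cat >> h.py <<'E'
def go(p,yang=None):
    "tool-frame shift mm and turn deg to reach TCP p, pointing down, tool y at yang deg"
    s=manip.state();T=R.from_quat(s["tool_rot"],scalar_first=True);print("t",s["time"],"tcp",np.round(s["tool_pos"],4),"F",np.round(s["contact_force"],1),"w",s["gripper_width"],s["grasp_force"])
    print("shift",(T.inv().apply(np.array(p)-s["tool_pos"])*1e3).round(1))
    if yang is not None:
        b=np.radians(yang);y=np.array([np.cos(b),np.sin(b),0]);z=np.array([0,0,-1.]);x=np.cross(y,z)
        t=min([R.from_matrix(np.c_[k*x,k*y,z]) for k in(1,-1)],key=lambda t:(T.inv()*t).magnitude())
        print("turn",np.degrees((T.inv()*t).as_rotvec()).round(2))
E
python3 - <<'E'
from h import *
a=grab("top")
g=onz(a,165.25,200.75,.124);print(g)
Y=np.array([onz(a,*q,.099) for q in((343,207.5),(334.6,216.3),(352.4,216.6),(343.5,225.4))])
print("stub",Y.mean(0));d=Y[3]-Y[0];e=Y[2]-Y[1];print(np.degrees(np.arctan2(d[1],d[0])),np.degrees(np.arctan2(e[1],e[0])),np.linalg.norm(d),np.linalg.norm(e))
print("arm ends",onz(a,135,203.75,.052),onz(a,163,203.75,.052))
go(np.r_[g[:2],.245],87.5)
E
```

```text
[0.54651052 0.2344687  0.124     ]
stub [ 0.50803643 -0.22050321  0.099     ]
-179.89511926529573 -90.98917786652784 0.04604482995667519 0.04551418014941834
arm ends [0.54612516 0.33905187 0.052     ] [0.54603636 0.26152365 0.052     ]
t 0.25 tcp [0.2654 0.5655 0.2447] F [ 0.6  0.5 -0.3] w 1.0038116398462473 0.0
shift [-3.951e+02 -1.803e+02 -1.000e-01]
turn [-5.000e-02 -2.000e-02 -2.264e+01]
```

>>> {"op": "servo_tool", "data": {
  "moves": [
    [[-49, -22, 0, 0, 0, 0, 85], [-49, -22, 0, 0, 0, 0, 85], [-49, -22, 0, 0, 0, 0, 85], [-49, -22, 0, 0, 0, 0, 85], [-49, -22, 0, 0, 0, 0, 85], [-49, -22, 0, 0, 0, 0, 85], [-49, -22, 0, 0, 0, 0, 85], [-49, -22, 0, 0, 0, 0, 85], [0, 0, 0, 0, 0, -8, 85], [0, 0, 0, 0, 0, -8, 85], [0, 0, 0, 0, 0, -8, 85], [0, 0, 0, 0, 0, 0, 85]]
  ]
}}

```text
time: 1.75
tool_pos: [0.5456, 0.2398, 0.2452]
tool_rot: [-0.0, 0.011, 1.0, -0.0]
contact_force: [0.5, -0.4, 0.5]
gripper_width: 0.994
grasp_force: 0.0
```

Run:
```python
from h import *
go([.5465,.2345,.085],89)
f=grab("wrist","w1.png");print(proj(f,[.5465,.2345,.124]),f["mtx"],f["eye"])
```

```text
t 1.75 tcp [0.5456 0.2398 0.2452] F [ 0.5 -0.4  0.5] w 0.994447162148156 0.0
shift [ -1.1  -5.3 160.2]
turn [-0.   -0.01 -0.24]
[246.71659872 187.52466019] [[297.31863964   0.         252.5283079 ]
 [  0.         297.31863964 187.65563676]
 [  0.           0.           1.        ]] [0.47153067 0.24137    0.37354899]
```

View pics/w1.png

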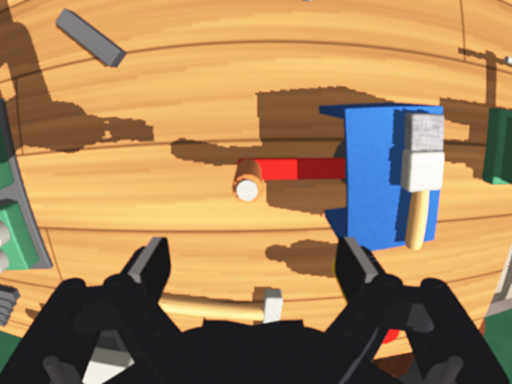

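The wrist view shows the grip top at (246.5,189), against a prediction of (246.7,187.5). That agrees, so I'll go down and grip.

>>> {"op": "servo_tool", "data": {
  "moves": [
    [[-1, -5, 30, 0, 0, 0, 85], [0, 0, 40, 0, 0, 0, 85], [0, 0, 40, 0, 0, 0, 85], [0, 0, 30, 0, 0, 0, 85], [0, 0, 20, 0, 0, 0, 85], [0, 0, 0, 0, 0, 0, 15], [0, 0, 0, 0, 0, 0, 15], [0, 0, 0, 0, 0, 0, 15], [0, 0, 0, 0, 0, 0, 15], [0, 0, 0, 0, 0, 0, 15], [0, 0, 0, 0, 0, 0, 15]]
  ]
}}

```text
time: 3.18
tool_pos: [0.5477, 0.2349, 0.087]
tool_rot: [0.001, 0.01, 1.0, 0.0]
contact_force: [-0.5, -2.0, 5.9]
gripper_width: 0.313
grasp_force: 59.2
```

>>> {"op": "servo_tool", "data": {
  "moves": [
    [[0, -5, -1, 0, 0, 0, 15], [0, -15, 0, 0, 0, 0, 15], [0, -24, 0, 0, 0, 0, 15], [0, -24, 0, 0, 0, 0, 15], [0, -24, 0, 0, 0, 0, 15], [0, -24, 0, 0, 0, 0, 15], [0, -24, 0, 0, 0, 0, 15], [0, -24, 0, 0, 0, 0, 15], [0, -24, 0, 0, 0, 0, 15], [0, -24, 0, 0, 0, 0, 15], [0, -24, 0, 0, 0, 0, 15], [0, -14, 0, 0, 0, 0, 15]]
  ]
}}

```text
time: 4.68
tool_pos: [0.5411, -0.0153, 0.0863]
tool_rot: [-0.0, 0.011, 1.0, 0.001]
contact_force: [-0.3, 6.4, 2.3]
gripper_width: 0.316
grasp_force: 59.9
```

>>> {"op": "servo_tool", "data": {
  "moves": [
    [[0, 0, 0, 0, 0, 0, 15], [0, 0, 0, 0, 0, 0, 45], [0, 0, 0, 0, 0, 0, 70], [0, 0, 0, 0, 0, 0, 85], [0, 0, 0, 0, 0, 0, 85], [0, 0, -20, 0, 0, 0, 85], [0, 0, -40, 0, 0, 0, 85], [0, 0, -40, 0, 0, 0, 85], [0, 40, -40, 0, 0, 0, 85], [0, 50, -20, 0, 0, 0, 85], [0, 50, 0, 0, 0, 0, 85], [0, 0, 0, 0, 0, 0, 85]]
  ]
}}

```text
time: 6.18
tool_pos: [0.5444, 0.1276, 0.2485]
tool_rot: [0.001, 0.008, 1.0, 0.0]
contact_force: [0.5, -0.8, 0.6]
gripper_width: 0.994
grasp_force: 0.0
```

Run:
```python
from h import *
f=grab("wrist","w2.png");t=grab("top")
cv2.imwrite("pics/c2.png",np.hstack([f["image"][:,:400],cv2.resize(t["image"][160:256,130:230],(400,384))]))
print(manip.state()["tool_pos"],manip.state()["time"],proj(f,[.5465,.127,.092]),proj(t,[.5465,.127,.092]))
```

```text
[0.54435082 0.12501296 0.24729879] 6.275 [252.0688929  177.80526878] [209.41808372 202.00734521]
```

View pics/c2.png

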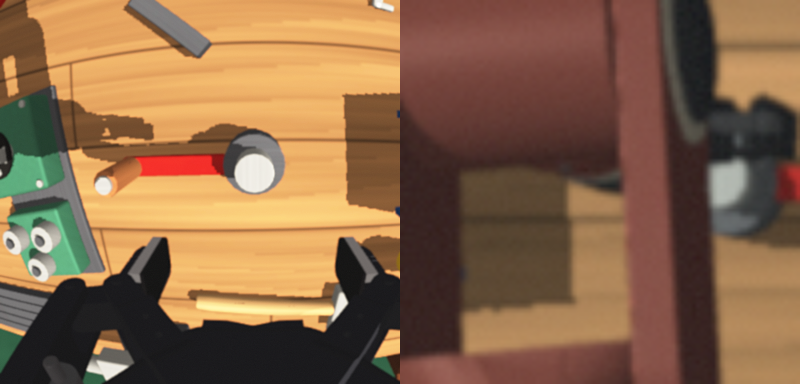

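The wrist view shows the crank standing free on the open bench, with the boss top centred at (254,173.5) and the grip top at (103,186). I'll refine the boss with a mask.

Run:
```python
from h import *
f=grab("wrist");im=f["image"]
def c(box,z):
    x0,y0,x1,y1=box;h,s,v=cv2.split(cv2.cvtColor(im[y0:y1,x0:x1],cv2.COLOR_BGR2HSV));m=((s<60)&(v>190)).astype(np.uint8)
    k=max(cv2.findContours(m,0,1)[0],key=cv2.contourArea);(u,w),r=cv2.minEnclosingCircle(k);u+=x0;w+=y0
    print(u,w,r,cv2.contourArea(k));return onz(f,u,w,z)
b=c((225,140,290,205),.092);g=c((85,165,125,205),.124);d=g-b
print(b,g,np.hypot(d[0],d[1]),np.degrees(np.arctan2(d[1],d[0])))
ang=np.degrees(np.arctan2(d[1],d[0]));go([b[0],b[1],.2],ang)
```

```text
257.02941131591797 173.32352828979492 20.040931701660156 1153.5
104.33333396911621 186.3333339691162 9.06774616241455 204.5
[0.54140877 0.12923075 0.092     ] [ 0.54237952 -0.01819505  0.124     ] 0.14742899307104407 -89.6227347876975
t 6.325 tcp [0.5443 0.1244 0.247 ] F [ 0.3  0.4 -0.4] w 0.9939864332966181 0.0
shift [ 3.1  4.8 46.9]
turn [-0.03  0.04 -1.53]
```

>>> {"op": "servo_tool", "data": {
  "moves": [
    [[2.5, 3, 20, 0, 0, -1.5, 85], [0, 0, 40, 0, 0, 0, 85], [0, 0, 40, 0, 0, 0, 85], [0, 0, 40, 0, 0, 0, 85], [0, 0, 22, 0, 0, 0, 85], [0, 0, 9, 0, 0, 0, 85], [0, 0, 0, 0, 0, 0, 20], [0, 0, 0, 0, 0, 0, 20], [0, 0, 0, 0, 0, 0, 20], [0, 0, 0, 0, 0, 0, 20], [0, 0, 0, 0, 0, 0, 20]]
  ]
}}

```text
time: 7.7
tool_pos: [0.543, 0.1284, 0.0771]
tool_rot: [0.001, -0.003, 1.0, 0.0]
contact_force: [-0.5, 1.7, 5.9]
gripper_width: 0.446
grasp_force: 60.5
```

Run:
```python
from h import *
go([.508,-.2205,.215],89.5)
```

```text
t 7.7 tcp [0.543  0.1284 0.0771] F [-0.5  1.7  5.9] w 0.44633588233000304 60.46456217765808
shift [  36.9 -348.5 -138.3]
turn [0.03 0.16 0.87]
```

>>> {"op": "servo_tool", "data": {
  "moves": [
    [[0, 0, -10, 0, 0, 0, 20], [0, 0, -30, 0, 0, 0, 20], [0, 0, -40, 0, 0, 0, 20], [0, 0, -40, 0, 0, 0, 20], [3, -30, -18, 0, 0, 0, 20], [6, -50, 0, 0, 0, 0, 20], [6, -50, 0, 0, 0, 0, 20], [6, -50, 0, 0, 0, 0, 20], [6, -50, 0, 0, 0, 0, 20], [6, -50, 0, 0, 0, 0, 20], [4, -40, 0, 0, 0, 0, 20], [0, -28, 0, 0, 0, 0, 20]]
  ]
}}

```text
time: 9.2
tool_pos: [0.5056, -0.2217, 0.2119]
tool_rot: [-0.001, -0.002, 1.0, 0.001]
contact_force: [0.0, 1.5, -3.9]
gripper_width: 0.452
grasp_force: 61.8
```

>>> {"op": "servo_tool", "data": {
  "moves": [
    [[0, 0, 0, 0, 0, 0, 20], [0, 0, 0, 0, 0, 0, 20]]
  ]
}}

```text
time: 9.45
tool_pos: [0.5064, -0.2196, 0.2122]
tool_rot: [-0.001, -0.003, 1.0, 0.001]
contact_force: [-0.3, 0.1, -4.4]
gripper_width: 0.45
grasp_force: 61.9
```

Run:
```python
from h import *
go([.508,-.2205,.207],89.5)
t=grab("wrist");s=grab("side");cv2.imwrite("pics/c3.png",np.hstack([t["image"][:,:400],cv2.resize(s["image"][150:300,220:376],(400,384))]))
```

```text
t 9.45 tcp [ 0.5064 -0.2196  0.2122] F [-0.3  0.1 -4.4] w 0.4501269204518647 61.936436891555786
shift [-1.6 -0.9  5.2]
turn [ 0.09 -0.11  0.85]
```

View pics/c3.png

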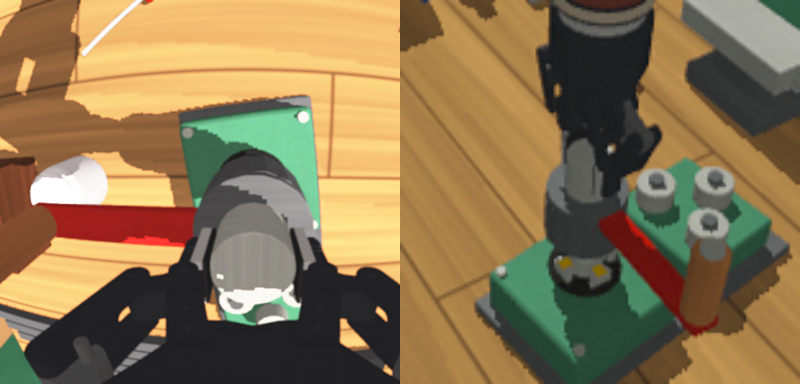

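The crank hangs upright over the stub, arm along -y and clear of the rollers. In the side view I'll check the hub's midline against the stub's marks.

Run:
```python
from h import *
s=grab("side");im=s["image"].astype(int)
print("stub proj",proj(s,[.508,-.2205,.099]),"seen 292.0 248.45")
p=np.array(manip.state()["tool_pos"]);zb=p[2]-.077
for z in(.015,.03):
    c=p.copy();c[2]=zb+z
    u,v=proj(s,c);v=int(round(v));du=proj(s,c+[.001,0,0])-proj(s,c)
    print("axis",u,v,"du per mm x",du[0]);print([(x,*im[v,x]) for x in list(range(int(u)-20,int(u)-11))+list(range(int(u)+11,int(u)+21))])
```

```text
stub proj [291.87721963 248.40017646] seen 292.0 248.45
axis 292.2976572211388 233 du per mm x 0.37054870488162805
[(272, np.int64(77), np.int64(135), np.int64(177)), (273, np.int64(72), np.int64(130), np.int64(171)), (274, np.int64(72), np.int64(130), np.int64(173)), (275, np.int64(75), np.int64(134), np.int64(180)), (276, np.int64(59), np.int64(77), np.int64(98)), (277, np.int64(50), np.int64(50), np.int64(49)), (278, np.int64(46), np.int64(46), np.int64(44)), (279, np.int64(48), np.int64(47), np.int64(47)), (280, np.int64(51), np.int64(52), np.int64(50)), (303, np.int64(31), np.int64(30), np.int64(90)), (304, np.int64(23), np.int64(25), np.int64(96)), (305, np.int64(12), np.int64(18), np.int64(101)), (306, np.int64(13), np.int64(15), np.int64(101)), (307, np.int64(17), np.int64(20), np.int64(94)), (308, np.int64(53), np.int64(71), np.int64(102)), (309, np.int64(94), np.int64(126), np.int64(66)), (310, np.int64(102), np.int64(137), np.int64(71)), (311, np.int64(110), np.int64(146), np.int64(77)), (312, np.int64(108), np.int64(143), np.int64(76))]
axis 292.636823175819 229 du per mm
[... 270 characters left out ...]
(132)), (277, np.int64(54), np.int64(56), np.int64(58)), (278, np.int64(46), np.int64(45), np.int64(44)), (279, np.int64(49), np.int64(51), np.int64(49)), (280, np.int64(89), np.int64(90), np.int64(89)), (303, np.int64(52), np.int64(54), np.int64(51)), (304, np.int64(52), np.int64(53), np.int64(52)), (305, np.int64(52), np.int64(52), np.int64(51)), (306, np.int64(50), np.int64(49), np.int64(48)), (307, np.int64(62), np.int64(61), np.int64(61)), (308, np.int64(56), np.int64(62), np.int64(50)), (309, np.int64(107), np.int64(145), np.int64(75)), (310, np.int64(109), np.int64(144), np.int64(75)), (311, np.int64(109), np.int64(147), np.int64(76)), (312, np.int64(93), np.int64(112), np.int64(82))]
```

The hub midline is about 0.8 mm off the TCP in x. I'll shift by (-2.4, -0.9) and lower.

>>> {"op": "servo_tool", "data": {
  "moves": [
    [[-2.4, -0.9, 0, 0, 0, 0.8, 20], [0, 0, 10, 0, 0, 0, 20], [0, 0, 10, 0, 0, 0, 20], [0, 0, 8, 0, 0, 0, 20], [0, 0, 5, 0, 0, 0, 20], [0, 0, 4, 0, 0, 0, 20], [0, 0, 0, 0, 0, 0, 20]]
  ]
}}

```text
time: 10.48
tool_pos: [0.5093, -0.2211, 0.176]
tool_rot: [-0.0, 0.004, 1.0, 0.0]
contact_force: [-0.3, 0.1, -4.5]
gripper_width: 0.447
grasp_force: 61.9
```

>>> {"op": "servo_tool", "data": {
  "moves": [
    [[0, 0, 3, 0, 0, 0, 20], [0, 0, 3, 0, 0, 0, 20], [0, 0, 3, 0, 0, 0, 20], [0, 0, 3, 0, 0, 0, 20], [0, 0, 0, 0, 0, 0, 20]]
  ]
}}

```text
time: 11.1
tool_pos: [0.5092, -0.221, 0.1638]
tool_rot: [-0.0, 0.004, 1.0, 0.0]
contact_force: [-0.1, 0.3, -4.6]
gripper_width: 0.453
grasp_force: 61.9
```

The crank teeth are past the stub teeth tops with no contact force. Now I'll press down.

>>> {"op": "servo_tool", "data": {
  "moves": [
    [[0, 0, 3, 0, 0, 0, 20], [0, 0, 3, 0, 0, 0, 20], [0, 0, 3, 0, 0, 0, 20], [0, 0, 3, 0, 0, 0, 20], [0, 0, 3, 0, 0, 0, 20], [0, 0, 3, 0, 0, 0, 20], [0, 0, 0, 0, 0, 0, 20]]
  ]
}}

```text
time: 11.98
tool_pos: [0.5102, -0.2213, 0.1491]
tool_rot: [0.001, 0.004, 1.0, -0.0]
contact_force: [-4.9, 3.9, 8.1]
gripper_width: 0.448
grasp_force: 63.2
```

>>> {"op": "servo_tool", "data": {
  "moves": [
    [[1.2, 0.8, 2, 0, 0, 0, 20], [0, 0, 3, 0, 0, 0, 20], [0, 0, 2, 0, 0, 0, 20], [0, 0, 0, 0, 0, 0, 20]]
  ]
}}

```text
time: 12.48
tool_pos: [0.51, -0.2212, 0.1438]
tool_rot: [0.002, 0.004, 1.0, -0.001]
contact_force: [-4.6, 4.0, 13.5]
gripper_width: 0.448
grasp_force: 63.9
```

>>> {"op": "servo_tool", "data": {
  "moves": [
    [[0.8, 0.6, 1, 0, 0, 0, 20], [0, 0, 0, 0, 0, 5, 20], [0, 0, 0, 0, 0, 5, 20], [0, 0, 0, 0, 0, 5, 20], [0, 0, 0, 0, 0, 5, 20]]
  ]
}}

```text
time: 13.1
tool_pos: [0.5098, -0.2215, 0.1438]
tool_rot: [0.003, 0.178, 0.984, -0.002]
contact_force: [-3.8, 1.7, 15.1]
gripper_width: 0.449
grasp_force: 63.8
```

>>> {"op": "servo_tool", "data": {
  "moves": [
    [[0, 0, 0, 0, 0, 5, 20], [0, 0, 0, 0, 0, 5, 20], [0, 0, 0, 0, 0, 5, 20], [0, 0, 0, 0, 0, 5, 20], [0, 0, 0, 0, 0, 5, 20], [0, 0, 0, 0, 0, 0, 20]]
  ]
}}

```text
time: 13.85
tool_pos: [0.5096, -0.2215, 0.1437]
tool_rot: [0.003, 0.386, 0.922, -0.001]
contact_force: [-4.6, 1.9, 15.2]
gripper_width: 0.452
grasp_force: 63.7
```

Run:
```python
from h import *
go([.508,-.2205,.15],44.5);print(manip.state()["ft_torque"])
t=grab("top");s=grab("side");cv2.imwrite("pics/c4.png",np.hstack([cv2.resize(t["image"][170:290,280:405],(400,384)),cv2.resize(s["image"][170:290,230:355],(400,384))]))
```

```text
t 13.85 tcp [ 0.5096 -0.2215  0.1437] F [-4.6  1.9 15.2] w 0.4518322372494203 63.741703033447266
shift [ 1.8 -0.4 -6.3]
turn [-0.    0.39  0.08]
[0.02909175 1.12597827 0.00229589]
```

View pics/c4.png

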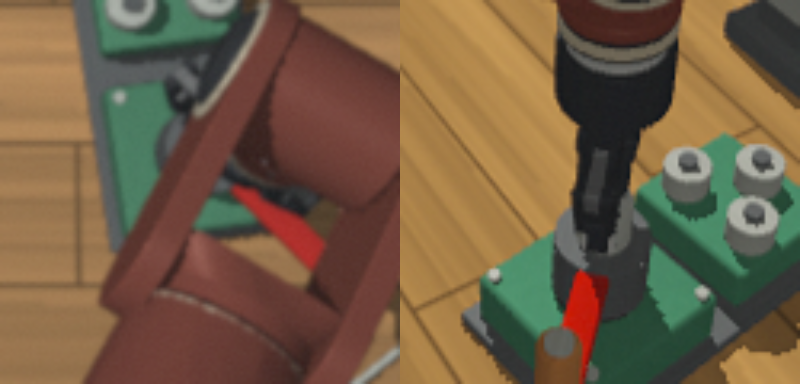

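The arm now points to about -135°, turned with the gripper, and the hub is down on the plate. I'll let it rise.

>>> {"op": "servo_tool", "data": {
  "moves": [
    [[0, 0, -2, 0, 0, 0, 20], [0, 0, -2, 0, 0, 0, 20], [0, 0, -2, 0, 0, 0, 20], [0, 0, -2, 0, 0, 0, 20], [0, 0, -2, 0, 0, 0, 20], [0, 0, 0, 0, 0, 0, 20]]
  ]
}}

```text
time: 14.7
tool_pos: [0.5093, -0.2213, 0.1517]
tool_rot: [0.003, 0.386, 0.922, -0.001]
contact_force: [-1.0, -0.4, 7.7]
gripper_width: 0.45
grasp_force: 62.9
```

>>> {"op": "servo_tool", "data": {
  "moves": [
    [[0, 0, -1.5, 0, 0, 0, 20], [0, 0, -1, 0, 0, 0, 20], [0, 0, 0, 0, 0, 0, 20]]
  ]
}}

```text
time: 15.08
tool_pos: [0.509, -0.2211, 0.1517]
tool_rot: [0.003, 0.386, 0.922, -0.001]
contact_force: [4.6, -3.7, -0.8]
gripper_width: 0.451
grasp_force: 62.3
```

It stopped rising at the locked height while the spring load came off the tool, so it is seated. Now I'll release and back away.

>>> {"op": "servo_tool", "data": {
  "moves": [
    [[0, 0, 0, 0, 0, 0, 45], [0, 0, 0, 0, 0, 0, 70], [0, 0, 0, 0, 0, 0, 85], [0, 0, 0, 0, 0, 0, 85], [0, 0, -10, 0, 0, 0, 85], [0, 0, -30, 0, 0, 0, 85], [0, 0, -40, 0, 0, 0, 85], [0, 0, -40, 0, 0, 0, 85], [0, 0, -40, 0, 0, 0, 85], [0, 40, 0, 0, 0, 0, 85], [0, 50, 0, 0, 0, 0, 85], [0, 50, 0, 0, 0, 0, 85]]
  ]
}}

```text
time: 16.58
tool_pos: [0.6082, -0.1206, 0.3121]
tool_rot: [0.001, 0.387, 0.922, 0.0]
contact_force: [0.6, -0.8, -0.0]
gripper_width: 0.996
grasp_force: 0.0
```

>>> {"op": "servo_tool", "data": {
  "moves": [
    [[0, 50, 0, 0, 0, 0, 85], [0, 50, 0, 0, 0, 0, 85], [0, 50, 0, 0, 0, 0, 85], [0, 0, 0, 0, 0, 0, 85], [0, 0, 0, 0, 0, 0, 85]]
  ]
}}

```text
time: 17.2
tool_pos: [0.714, -0.0164, 0.3112]
tool_rot: [0.0, 0.386, 0.922, -0.0]
contact_force: [0.1, 0.4, -0.9]
gripper_width: 0.992
grasp_force: 0.0
```

Run:
```python
from h import *
st=manip.state();print(st["tool_pos"],st["contact_force"])
t=grab("top");s=grab("side");cv2.imwrite("pics/c5.png",np.hstack([cv2.resize(t["image"][100:292,200:400],(400,384)),cv2.resize(s["image"][170:320,230:386],(400,384))]))
d=R.from_euler('z',-135.5,degrees=True).apply([.145,0,0])
for z in(.167,):print("boss top",proj(t,[.508,-.2205,z]),proj(s,[.508,-.2205,z]))
g=np.array([.508,-.2205,.199])+d;print("grip top",proj(t,g),proj(s,g))
```

```text
[ 0.71398431 -0.01641017  0.31116835] [ 0.11344945  0.42223077 -0.87220115]
boss top [349.23636839 214.62849573] [293.39290135 228.72352783]
grip top [399.02818556 259.47857559] [279.35334159 273.73835996]
```

View pics/c5.png

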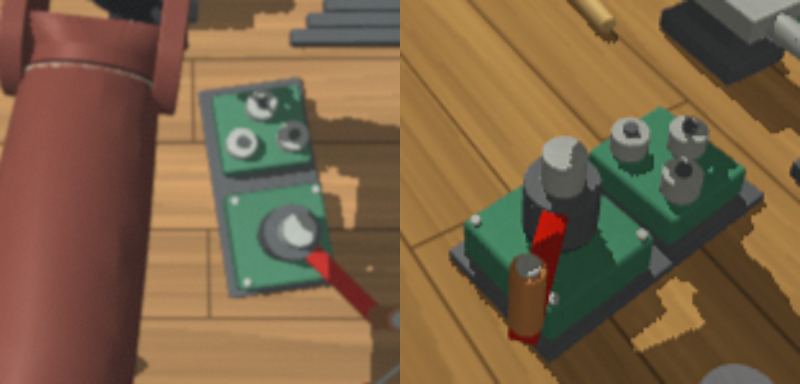

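The boss top is at (349,214) in the top view and the grip top at (280,273.5) in the side view. The grip and top-view boss match the locked pose to within about 1 px, and the side-view boss to within 2 px. The crank is upright and the robot is clear.

```bash
python3 -c "
from plant import manip
print(manip.job_done())"
```

```text
the job is handed in; nothing more can be done
None
```

The crank is on the drive stub, locked at about -135° and upright; the gripper is clear, no other item was knowingly touched, and the job was handed in at about 17 s (no verdict was returned).

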